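# Hang a plier rail on a slotted bench rack

## Task

Hang the loose plier rail on the bench rack in the top two slots of both posts, above the rail that already hangs there: hook all four tabs in, then push the rail straight down until both ends have snapped under their spring catches and sit firmly home and level, and let go. Feel your way in and press steadily, never ramming or forcing it, and leave the other things on the bench where they are.

Things in the scene. Friction and masses are not known exactly. Their poses are not given: they have to be found in the camera images.
- rail_mid (a point): Loose plier rail, bare metal, 258 mm long (y), 0.38 kg +-15 %, standing on the bench on its two end brackets. This point, the place to grasp it, is the centre of its bar: box section 24 mm deep (x) by 24 mm high, free for 200 mm between the brackets, 43 mm above their underside. x points to its back, where the tabs are; y to its left end; z up.
- rail_left (a point): Middle of the rail's left bracket, 115 mm from rail_mid along +y; same axes. Each bracket is 30 mm deep (x), 28 mm wide, 86 mm high; its flat back face lies 13 mm behind this point (+x). Two hooked tabs stick out 20 mm from that face, 6 mm wide, centred on its width.
- rail_right (a point): Middle of the rail's right bracket, 115 mm from rail_mid along -y; same axes. Tabs: the necks are 7 mm high, undersides 21 mm below and 27 mm above this point; behind them a tail with a round bulging foot goes 18 mm further down, leaving a gap of 5.5 mm to the bracket for the post's 4 mm plate.
- rack_seat (a point): Place of rail_mid with the rail home in the top two slots if the posts are clamped at their highest, 228 mm above the bench; x goes level into the rack, y along it to the left, z up. The posts are hand-clamped, both alike, anywhere from 0 to 14 mm lower, so the real home must be found by feel. A like rail with pliers hangs in the bottom slots, 144 mm below home.
- seat_left (a point): Home place of rail_left, posts highest, 115 mm from rack_seat along +y; same axes, same 0 to 14 mm too high. Left post: 32 mm wide, 295 mm high, open at the back; front face 13 mm further in (+x), a 4 mm plate with five upright slots 10 mm wide, 28 mm high, one every 48 mm; the rail's tabs belong in the 4th and 5th from below.
- seat_right (a point): Home place of rail_right, posts highest, 115 mm from rack_seat along -y, on the same kind of post; same axes, same 0 to 14 mm too high. The tabs enter with the rail 18 to 21 mm above home; flush against the posts, it is then pushed down to a hard stop, the necks resting on the lower edges of the slots.
- rack: Rack, screwed to the bench. Origin on the bench under the posts' front faces, half-way between; axes as rack_seat. A spring catch behind each 4th slot holds the rail about 16 mm above home against its weight; both together yield at a push of 7 to 12 N and snap over about half-way down. Forcing the rail with more than 35 N bends its tabs.
- rail: The loose plier rail; origin 43 mm below rail_mid, level with the underside of its brackets; same axes.
- pot: Bystander: open steel pot, 84 mm across, 85 mm high, with two side handles; origin at the centre of its underside.
- brick: Bystander: white soldering brick 75 x 110 x 32 mm lying flat; origin at the centre of its underside.
- tape: Bystander: small yellow ring, 60 mm across, 18 mm high; origin at the centre of its underside.

How it is judged:
On the way, in this order (a step that is already met when the one before it is completed fails the run):
1. the rail has been lifted off the bench (height (world z) of rail_mid above 0.08 m), for 0.1 s.
2. all four tabs are through the top slots, both brackets flush with the posts (x of rail_left in the frame of seat_left between -0.005 and 0.004 m and y of rail_left in the frame of seat_left between -0.005 and 0.005 m and z of rail_left in the frame of seat_left between -0.017 and 0.026 m and x of rail_right in the frame of seat_right between -0.005 and 0.004 m and y of rail_right in the frame of seat_right between -0.005 and 0.005 m and z of rail_right in the frame of seat_right between -0.017 and 0.026 m), for 0.1 s.
At the end, for the whole second after the job is handed in: The rail hangs at rest, released, in the top two slots of both posts: each end at most 1.2 mm above or 17 mm below its seat point (posts are clamped up to 14 mm low; an end still up on its catch stands about 16 mm above home), level to 0.025 rad and 5 mm true sideways and to the post (x of rail_left in the frame of seat_left between -0.005 and 0.004 m and y of rail_left in the frame of seat_left between -0.005 and 0.005 m and z of rail_left in the frame of seat_left between -0.017 and 0.0012 m and x of rail_right in the frame of seat_right between -0.005 and 0.004 m and y of rail_right in the frame of seat_right between -0.005 and 0.005 m and z of rail_right in the frame of seat_right between -0.017 and 0.0012 m and angle between the y axis of rail_mid and the y axis of rack_seat, either way round below 0.025 rad and linear speed of rail below 0.01 m/s and angular speed of rail below 0.05 rad/s); the robot touches nothing.
It fails at once if the rail is rammed or forced against the rack (more than 38 N between them) (contact force between rail and rack above 38 N).
It fails at once if the robot itself pushes on the rack with more than 38 N (contact force between any of the fingers, the arm and rack above 38 N).
It fails at once if the pot is moved more than 20 mm (distance of pot from where it was at the start of the episode above 0.02 m).
It fails at once if the brick is moved more than 20 mm (distance of brick from where it was at the start of the episode above 0.02 m).
It fails at once if the tape is moved more than 20 mm (distance of tape from where it was at the start of the episode above 0.02 m).
It also fails if it takes over 72 s, if anything falls off the work surface, if the arm or the gripper's body presses on something with over 40 N, if the wrist force passes 120 N, or if a joint passes its speed limit or range.

## Robot

A 6-joint arm with a two-finger parallel gripper is mounted at the origin on the work surface. World frame = base frame: x ahead of the robot, y to its left, z up, the work surface at z = 0. Lengths are in m, angles in rad, forces in N, time in s.
With the tool pointing down it reaches from about 0.425 to 0.95 m from the base axis. Payload 3.5 kg.
Tool frame: the origin (TCP) lies midway between the tips of the shut fingers; the grasp point (between the pads) lies 19 mm behind it; z points along the fingers, y is the line along which they close (so a half turn about z gives the same grasp; the last joint's range is limited). The gripper opens to 85 mm and grips with 20 to 120 N. Pads are 22 mm wide; open, the fingers measure 114 mm over their backs; the gripper's body (76 mm by 85 mm) begins 54 mm behind the grasp point. The pads swing forward as they close: fully open they stand 13 mm farther back than shut.
Start: joints at [-1.358, 0.286, 1.577, -0, 1.279, -0.15], TCP at [0.24, -0.631, 0.231] pointing down, gripper open.
Joint ranges: [-2.77, 2.77], [-0.9, 2.22], [0.21, 2.48], [-1.53, 4.67], [0.24, 2.81], [-2.84, 2.84]. Speed limits (rad/s): [2.79, 2.79, 3.14, 3.14, 3.14, 3.14].

## Interface

Orientations are given as a unit quaternion [x, y, z, w].
In Python, from plant import ctrl, cams, order gives the robot as it stands.
- The arm moves only by the tool move_arm, never from a script. Its argument "plan" is one flat list of numbers, 7 for each row, row after row: the shift along the world's x, y, z in mm, then the turn, a rotation vector about the world's x, y, z in degrees, then the finger opening in mm, from 0 to 85.4. A call has 1 to 12 rows; each row shifts and turns the commanded pose from where the row before left it; what a row does not reach is not made up. A row lasts 1/10 s, in which the tool goes at most 50 mm and 8.59 degrees, less where a joint would pass 70% of its speed; a pose out of reach is approached as far as the arm can. A call is refused whole if a number of a shift passes 50 or a number of a turn 8.59, either way. A call with a gripper value outside its range is refused whole. The fingers move at their own pace and stop on an object; "newtons" is the grip in N (left out, the last holds). Time passes only in rows, so rows that do not move let the fingers close. It gives the time, the measured TCP pose, the force, the opening and the grip force at its end, in the units of the state.
- ctrl.get_state(): the state, without advancing time (a new reading comes with each control period).
- cams.read_camera(name): name is "side" or "top"; returns a dict with "color" (384x512x3 uint8, red, green, blue), "fov_y" (degrees; the focal length in pixels is half the picture's height over the tangent of half this angle, whatever the lens; pixels are square), "cx", "cy" (the principal point, pixels), "origin" and "orientation" of the camera in the world. Camera axes: x right, y up, looking along -z (the intrinsics and any distortion apply to the point x, -y, -z); pixel columns grow to the right and rows downward; lengths in m; the calibration is good to about 2 mm. A picture is of the moment at which its call begins. There is no depth.
- order.sign_off(): hands the job in; it is judged then, once.
The state is a dict: "time": time; "qpos": joint angles; "dq": joint speeds; "joint_efforts": joint torques, N m; "eef_pos": TCP position; "tcp_rot": TCP orientation; "contact_force": force on the tool from outside, world axes, zero at the start; "wrist_torque": the same for the moment, N m; "opening": opening from 0.0 (shut) to 1.0 (fully open); "finger_force": force on a finger pad.
Only numpy, scipy, OpenCV 4.12 (cv2) and the standard library are available. Lean on these libraries where they do the work, as an engineer would, in place of code of your own. Each camera call takes 0.05 s, during which the arm holds its last target. There are 200 camera calls.

## Working session

There is one attempt and no reset: what is moved stays moved. The work goes in short steps, Python scripts to look and compute and a tool call to move; the robot and the scene stay as the last step left them, time stands still between calls to the robot, and variables do not carry over. Pictures are saved under pics/ and viewed, at most 10 in all, crops included, and the job is handed in when it is done.

Besides the shell and the picture viewer there is one more tool, called after "Emit:" by a JSON object that holds its "api" and its "payload", one argument or row to a line. move_arm: Moves the arm, as the interface text tells. Its arguments: {"type":"object","properties":{"plan":{"type":"array","items":{"type":"number"}},"newtons":{"type":"number"}},"required":["plan"]}

```bash
mkdir -p pics
cat > h.py <<'E'
import numpy as np, cv2
from scipy.spatial.transform import Rotation as R
from plant import ctrl, cams, order
def shot(n,f=None):
    c=cams.read_camera(n)
    if f: cv2.imwrite('pics/'+f,c['color'][:,:,::-1])
    return c
def ray(c,u,v):
    f=c['color'].shape[0]/2/np.tan(np.radians(c['fov_y']/2))
    d=R.from_quat(c['orientation']).apply([(u-c['cx'])/f,-(v-c['cy'])/f,-1])
    return np.array(c['origin']),d
def onz(c,u,v,z):
    o,d=ray(c,u,v); return o+d*(z-o[2])/d[2]
def proj(c,p):
    f=c['color'].shape[0]/2/np.tan(np.radians(c['fov_y']/2))
    q=R.from_quat(c['orientation']).inv().apply(np.array(p)-c['origin'])
    return c['cx']+f*q[...,0]/-q[...,2], c['cy']+f*q[...,1]/q[...,2]
def tri(c1,p1,c2,p2):
    o1,d1=ray(c1,*p1);o2,d2=ray(c2,*p2)
    A=np.stack([d1,-d2],1);t=np.linalg.lstsq(A,o2-o1,rcond=None)[0]
    a=o1+d1*t[0];b=o2+d2*t[1];return (a+b)/2,np.linalg.norm(a-b)
E
python3 - <<'E'
from h import *
for n in('side','top'):
    c=shot(n,n+'0.png'); print(n,{k:np.round(v,4).tolist() if not isinstance(v,str) else v for k,v in c.items() if k!='color'})
s=ctrl.get_state();print(s)
E
```

```text
side {'fov_y': 50.2347, 'cx': 264.2645, 'cy': 194.9411, 'origin': [0.5592, -0.6016, 0.8734], 'orientation': [0.3401, -0.001, -0.0029, 0.9404]}
top {'fov_y': 49.6817, 'cx': 253.2001, 'cy': 191.701, 'origin': [0.4056, -0.0152, 1.3708], 'orientation': [0.0484, -0.0421, -0.7043, 0.707]}
{'time': 0.1, 'qpos': array([-1.35797003e+00,  2.87112220e-01,  1.57803212e+00, -4.33214992e-06,
        1.27859349e+00, -1.49993295e-01]), 'dq': array([-0.00073797, -0.00218291, -0.00231513,  0.00079307,  0.00060217,
        0.00064617]), 'joint_efforts': array([ 5.87097529e-04, -4.07298553e+01, -2.93699294e+01, -1.49287343e-04,
        3.40238934e-03,  8.69939129e-06]), 'eef_pos': array([ 0.23946971, -0.63045985,  0.23006124]), 'tcp_rot': array([ 9.83589641e-01,  1.80416925e-01, -3.57639869e-05, -1.07199373e-03]), 'contact_force': array([ 0.52162794, -0.61783155,  0.30202647]), 'wrist_torque': array([0.00795201, 0.00689213, 0.04811214]), 'finger_force': 0.0, 'opening': 0.9990914066509833}
```

View pics/side0.png

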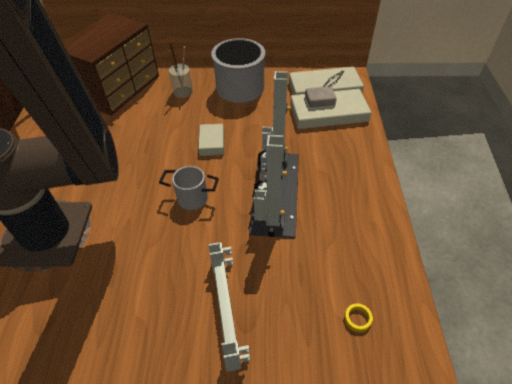

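View pics/top0.png

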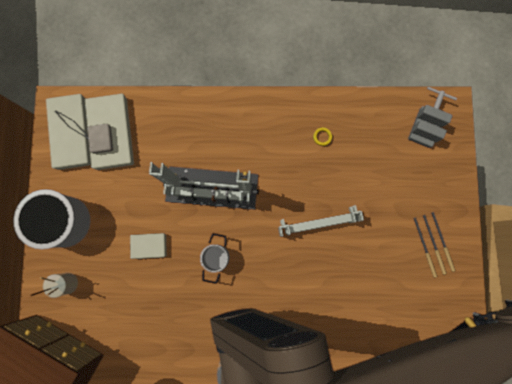

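The side view shows the rail at about (228,305) with its tabs pointing right (+x), and the rack at (275,150) with its posts at (280,80) and (270,190). In the top view the rail is at (322,222) and the rack posts are at (157,170) and (245,178). I'll enlarge both next.

Run:
```python
from h import *
s=cv2.imread('pics/side0.png');t=cv2.imread('pics/top0.png')
a=cv2.resize(s[60:245,225:325],None,fx=3.2,fy=3.2,interpolation=cv2.INTER_CUBIC)
b=cv2.resize(s[235:380,195:265],None,fx=4,fy=4,interpolation=cv2.INTER_CUBIC)
o=np.zeros((600,610,3),np.uint8);o[:a.shape[0],:a.shape[1]]=a;o[:b.shape[0],325:325+b.shape[1]]=b
cv2.imwrite('pics/c1.png',o)
cv2.imwrite('pics/c2.png',cv2.resize(t[150:245,140:370],None,fx=3.4,fy=3.4,interpolation=cv2.INTER_CUBIC))
```

```text
(no output)
```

View pics/c1.png

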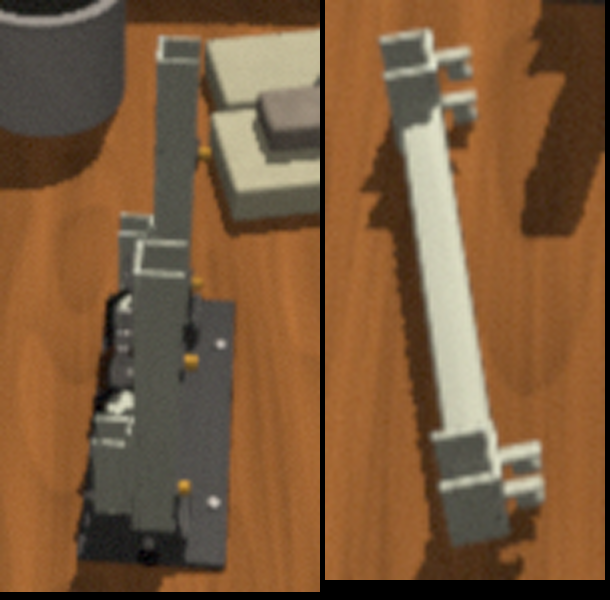

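View pics/c2.png

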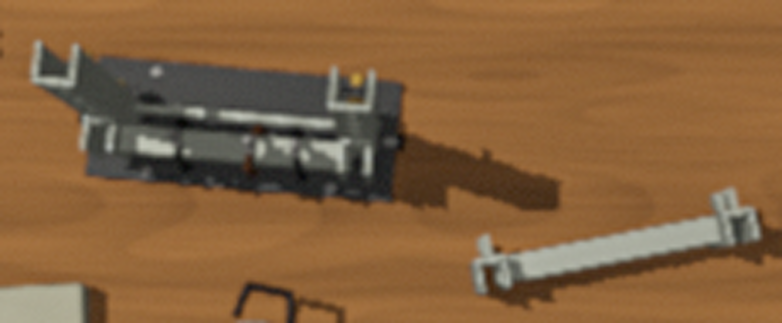

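The crops show the post top corners in both views. In the top crop the left post is at (34–76, 45–83) and the right at (329–374, 68–106). In the side crop the near post top is at (135–187, 240–275). The bright rail bar runs from (517,270) to (715,230) in the top crop, with its tabs facing the rack.

Run:
```python
from h import *
S=shot('side');T=shot('top')
sp=lambda x,y:(225+(x+.5)/3.2-.5,60+(y+.5)/3.2-.5)
sr=lambda x,y:(195+(x-325+.5)/4-.5,235+(y+.5)/4-.5)
tp=lambda x,y:(140+(x+.5)/3.4-.5,150+(y+.5)/3.4-.5)
for n,a,b in [('R nf',(135,275),(374,104)),('R nb',(187,275),(373,70)),('R ff',(145,240),(329,106)),('R fb',(187,240),(333,68)),
 ('L nf',(160,62),(76,81)),('L ff',(158,38),(34,83)),('L fb',(198,38),(38,42)),('L nb',(197,62),(77,45))]:
    p,e=tri(S,sp(*a),T,tp(*b));print(n,p.round(4),round(e,4))
m=(T['color'].min(2)>140)&(np.ptp(T['color'].astype(int),axis=2)<45)
m[:200]=0;m[245:]=0;m[:,:283]=0;m[:,365:]=0
v,u=np.nonzero(m);k=(u>295)&(u<346);pl=np.polyfit(u[k],v[k],1);print('bar px',k.sum(),pl,u.min(),u.max())
for uu in(295,320,345):
  vv=v[u==uu];print(uu,vv.min(),vv.max(),onz(T,uu,np.mean(vv),.055).round(4))
# bracket tops, z=.086, in top view
for q in[(475,255),(477,291),(515,250),(515,287),(716,208),(722,243),(755,208),(758,240)]: print('T',q,onz(T,*tp(*q),.086).round(4))
for q in[(380,38),(430,32),(387,76),(435,70),(432,437),(487,432),(441,490),(497,477)]: print('S',q,onz(S,*sr(*q),.086).round(4))
```

```text
R nf [0.5706 0.0038 0.3024] 0.0054
R nb [0.6006 0.0051 0.3   ] 0.0007
R ff [0.5736 0.039  0.299 ] 0.0027
R fb [0.6017 0.0359 0.3019] 0.0006
L nf [0.5899 0.2339 0.3007] 0.0019
L ff [0.5888 0.2667 0.2995] 0.0013
L fb [0.6198 0.2642 0.3012] 0.0029
L nb [0.6178 0.234  0.3006] 0.0027
bar px 354 [-1.93028814e-01  2.84285594e+02] 283 362
295 224 230 [ 0.463  -0.1356  0.055 ]
320 220 226 [ 0.476  -0.2147  0.055 ]
345 215 221 [ 0.4921 -0.2941  0.055 ]
T (475, 255) [ 0.4687 -0.0845  0.086 ]
T (477, 291) [ 0.4362 -0.0862  0.086 ]
T (515, 250) [ 0.4734 -0.1209  0.086 ]
T (515, 287) [ 0.4399 -0.1206  0.086 ]
T (716, 208) [ 0.5124 -0.3042  0.086 ]
T (722, 243) [ 0.4805 -0.3088  0.086 ]
T (755, 208) [ 0.5125 -0.3397  0.086 ]
T (758, 240) [ 0.4834 -0.3416  0.086 ]
S (380, 38) [ 0.4351 -0.0911  0.086 ]
S (430, 32) [ 0.4633 -0.0872  0.086 ]
S (387, 76) [ 0.441  -0.1162  0.086 ]
S (435, 70) [ 0.4676 -0.1125  0.086 ]
S (432, 437) [ 0.4784 -0.3179  0.086 ]
S (487, 432) [ 0.5047 -0.3157  0.086 ]
S (441, 490) [ 0.4842 -0.3428  0.086 ]
S (497, 477) [ 0.5103 -0.337   0.086 ]
```

Emit:
{"api": "move_arm", "payload": {
  "plan": [20,35,-5,0,0,6.65,85,20,35,-5,0,0,6.65,85,20,35,-5,0,0,6.65,85,20,35,-5,0,0,6.65,85,20,35,-5,0,0,6.65,85,20,35,-5,0,0,6.65,85,20,35,-5,0,0,6.65,85,20,35,-5,0,0,6.65,85,20,35,-5,0,0,6.65,85,20,35,-5,0,0,6.65,85,20,35,-5,0,0,6.65,85,16,31,-5,0,0,6.65,85],
  "newtons": 100
}}

```text
time: 1.4
eef_pos: [0.4762, -0.2132, 0.1711]
tcp_rot: [0.637, 0.771, 0.0, 0.0]
contact_force: [0.2, 0.1, 0.1]
opening: 0.998
finger_force: 0.0
```

Emit:
{"api": "move_arm", "payload": {
  "plan": [0,0,-10,0,0,0,60,0,0,0,0,0,0,60,0,0,0,0,0,0,60,0,0,0,0,0,0,60]
}}

```text
time: 1.8
eef_pos: [0.4754, -0.2163, 0.1617]
tcp_rot: [0.64, 0.769, -0.0, 0.0]
contact_force: [-0.6, -0.4, -0.5]
opening: 0.702
finger_force: 0.0
```

```bash
cat >> h.py <<'E'
def st():
    s=ctrl.get_state();r=R.from_quat(s['tcp_rot']);m=r.as_matrix()
    print('t',round(s['time'],2),'pos',(1000*s['eef_pos']).round(1),'yaw(tool y)',np.degrees(np.arctan2(m[1,1],m[0,1])).round(2),'z',m[:,2].round(4),'F',s['contact_force'].round(1),'M',s['wrist_torque'].round(2),'ff',round(s['finger_force'],1),'op',round(s['opening']*85.4,1))
    return s
E
python3 - <<'E'
from h import *
st()
E
```

```text
t 1.8 pos [ 475.4 -216.3  161.7] yaw(tool y) 10.46 z [ 4.e-04 -6.e-04 -1.e+00] F [-0.6 -0.4 -0.5] M [ 0.   -0.01 -0.01] ff 0.0 op 59.9
```

Emit:
{"api": "move_arm", "payload": {
  "plan": [0,1,-25,0,0,0,60,0,0,-30,0,0,0,60,0,0,-30,0,0,0,60,0,0,-25,0,0,0,60,0,0,-15,0,0,0,60,0,0,-11,0,0,0,60,0,0,0,0,0,0,60]
}}

```text
time: 2.5
eef_pos: [0.4749, -0.2141, 0.0244]
tcp_rot: [0.639, 0.769, -0.0, -0.001]
contact_force: [-0.7, 0.1, 0.2]
opening: 0.704
finger_force: 0.0
```

Emit:
{"api": "move_arm", "payload": {
  "plan": [0,0,0,0,0,0,40,0,0,0,0,0,0,30,0,0,0,0,0,0,26,0,0,0,0,0,0,22,0,0,0,0,0,0,16,0,0,0,0,0,0,10,0,0,0,0,0,0,10],
  "newtons": 100
}}

```text
time: 3.2
eef_pos: [0.4761, -0.2146, 0.0267]
tcp_rot: [0.638, 0.77, -0.0, 0.001]
contact_force: [-2.4, 0.3, 5.5]
opening: 0.259
finger_force: 97.9
```

Run:
```python
from h import *
st()
c=shot('side')['color'][220:380,170:290,::-1]
cv2.imwrite('pics/g1.png',cv2.resize(c,None,fx=3.5,fy=3.5,interpolation=cv2.INTER_CUBIC))
```

```text
t 3.2 pos [ 476.1 -214.6   26.7] yaw(tool y) 10.67 z [ 6.0e-04 -1.4e-03 -1.0e+00] F [-2.4  0.3  5.5] M [0.07 0.37 0.22] ff 97.9 op 22.1
```

View pics/g1.png

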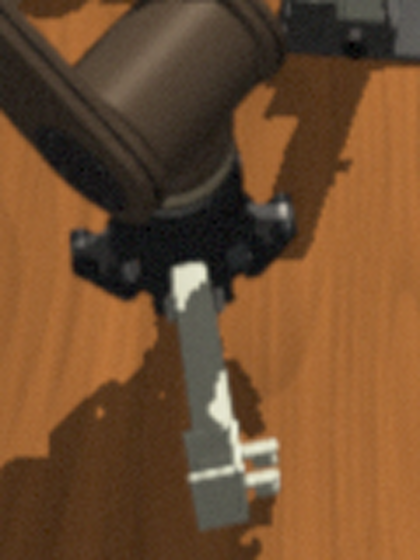

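The bar is gripped squarely with the pads closed to about 24 mm. I'll lift it and carry it to a pose about 25 mm clear in front of the posts.

Emit:
{"api": "move_arm", "payload": {
  "plan": [0,0,10,0,0,0,10,0,0,20,0,0,0,10,0,0,35,0,0,0,10,0,0,40,0,0,0,10,0,0,40,0,0,0,10,0,0,35,0,0,0,10,0,0,18,0,0,0,10,0,0,0,0,0,0,10]
}}

```text
time: 4.05
eef_pos: [0.4768, -0.2147, 0.2267]
tcp_rot: [0.639, 0.769, 0.0, 0.003]
contact_force: [0.5, -0.6, -3.3]
opening: 0.262
finger_force: 98.6
```

Emit:
{"api": "move_arm", "payload": {
  "plan": [2,10,0,0,0,-1,10,4,30,0,0,0,-1.5,10,5,35,0,0,0,-1.5,10,5,40,0,0,0,-1.5,10,5,40,0,0,0,-1.5,10,5,40,0,0,0,-1.5,10,5,40,0,0,0,-1.5,10,5,40,0,0,0,-1.5,10,5,40,0,0,0,-1.5,10,4,30,0,0,0,-1,10,2,9,0,0,0,-1,10,0,0,0,0,0,0,10]
}}

```text
time: 5.25
eef_pos: [0.521, 0.1414, 0.2204]
tcp_rot: [0.733, 0.68, -0.002, -0.002]
contact_force: [-1.0, -0.8, -4.2]
opening: 0.265
finger_force: 98.4
```

Run:
```python
from h import *
st()
S=shot('side','s2.png');T=shot('top','t2.png')
a=cv2.resize(S['color'][50:245,215:315,::-1],None,fx=3,fy=3,interpolation=cv2.INTER_CUBIC)
b=cv2.resize(T['color'][140:235,130:280,::-1],None,fx=3,fy=3,interpolation=cv2.INTER_CUBIC)
o=np.zeros((600,780,3),np.uint8);o[:a.shape[0],:a.shape[1]]=a;o[:b.shape[0],310:310+b.shape[1]]=b
cv2.imwrite('pics/c3.png',o)
# hanging rail near-front / far-front bracket top corners in side view vs z (first-crop coords)
Rz=R.from_euler('z',-4.3,degrees=True);mid=np.array([.5807,.1355,0])
for z in(.113,.12,.127):
  for q in[(-.03,-.129),(-.03,-.101),(-.03,.101),(-.03,.129)]:
    u,v=proj(S,mid+Rz.apply([*q,z]));print(z,q,'crop',round((u-225)*3.2),round((v-60)*3.2))
```

```text
t 5.25 pos [521.  141.4 220.4] yaw(tool y) -4.26 z [-0.0049 -0.     -1.    ] F [-1.  -0.8 -4.2] M [-0.01  0.02 -0.04] ff 98.4 op 22.6
0.113 (-0.03, -0.129) crop 97 455
0.113 (-0.03, -0.101) crop 100 426
0.113 (-0.03, 0.101) crop 119 246
0.113 (-0.03, 0.129) crop 121 224
0.12 (-0.03, -0.129) crop 96 449
0.12 (-0.03, -0.101) crop 99 420
0.12 (-0.03, 0.101) crop 119 240
0.12 (-0.03, 0.129) crop 121 218
0.127 (-0.03, -0.129) crop 96 443
0.127 (-0.03, -0.101) crop 99 414
0.127 (-0.03, 0.101) crop 119 233
0.127 (-0.03, 0.129) crop 121 212
```

View pics/c3.png

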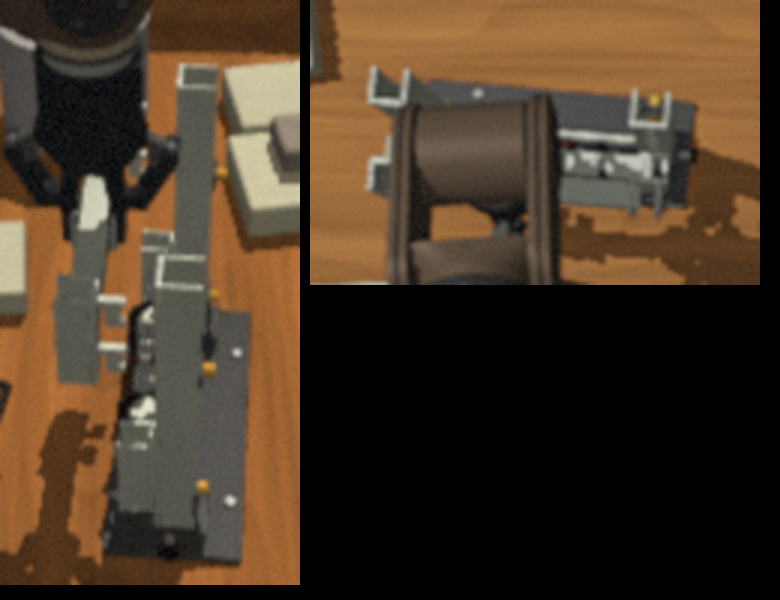

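The rail is held in front of the posts. In the side crop its near bracket is at (55–98, 277–383), with the tabs pointing at the post. The hanging rail's bracket edges put home about 1–2 mm below the highest setting. I'll check the sideways alignment with predicted corner dots on an enlarged crop.

```bash
cat >> h.py <<'E'
RY=-4.3;MID=np.array([.5807,.1355,0])
def overlay(f,regs,zoff=.0163):
    s=st();r=R.from_quat(s['tcp_rot']).as_matrix();yaw=np.arctan2(r[1,1],r[0,1])
    Rr=R.from_euler('z',yaw);Rk=R.from_euler('z',RY,degrees=True)
    m=s['eef_pos']+[0,0,zoff]
    rail=[m+Rr.apply([x,sy*115e-3+w,.043]) for sy in(-1,1) for x in(-.017,.013) for w in(-.014,.014)]
    post=[MID+Rk.apply([x,sy*115e-3+w,.301]) for sy in(-1,1) for x in(0,.03) for w in(-.016,.016)]
    o=np.zeros((600,800,3),np.uint8)
    C={}
    for cam,(u0,u1,v0,v1),k,(X,Y) in regs:
        c=C.setdefault(cam,None) or shot(cam);C[cam]=c
        im=cv2.resize(c['color'][v0:v1,u0:u1,::-1],None,fx=k,fy=k,interpolation=cv2.INTER_CUBIC)
        for P,col in((rail,(0,0,255)),(post,(0,255,0))):
            for p in P:
                u,v=proj(c,p);cv2.circle(im,(int((u-u0+.5)*k),int((v-v0+.5)*k)),1,col,-1)
        h,w=im.shape[:2];h=min(h,600-Y);w=min(w,800-X);o[Y:Y+h,X:X+w]=im[:h,:w]
    cv2.imwrite('pics/'+f,o);return s
E
python3 - <<'E'
from h import *
overlay('c4.png',[('top',(140,190,155,210),7,(0,0)),('top',(225,275,155,220),7,(0,390)),('side',(222,300,125,195),5,(400,0)),('side',(235,300,60,105),5,(400,360))])
E
```

```text
t 5.35 pos [521.4 139.7 221.2] yaw(tool y) -4.37 z [-3.8e-03 -7.0e-04 -1.0e+00] F [-0.2 -0.6 -5.2] M [-0.02  0.04 -0.05] ff 98.4 op 22.3
```

View pics/c4.png

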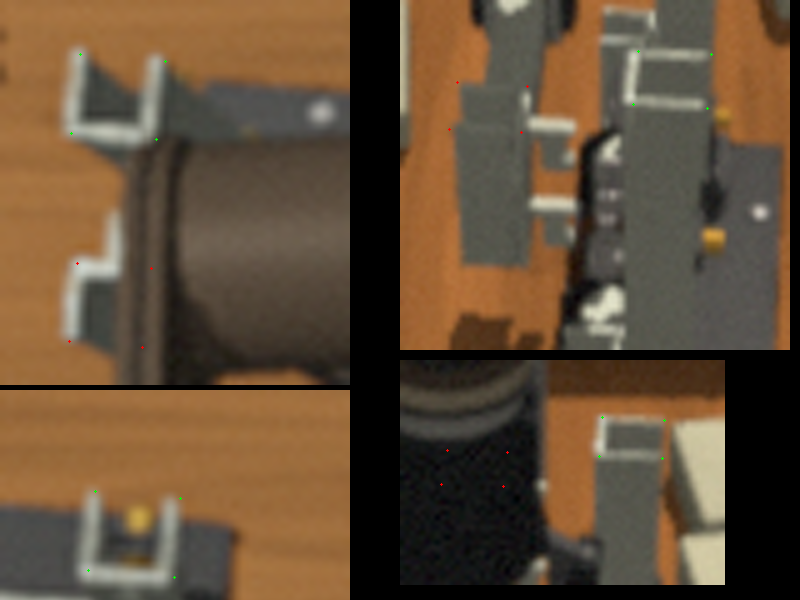

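Run:
```python
from h import *
T=shot('top');S=shot('side')
for _ in range(3): pass
g=T['color'].astype(float).sum(2)
# wood is reddish: use blue channel
b=T['color'][:,:,2].astype(float)
Rk=R.from_euler('z',RY,degrees=True)
def edge(row,u0,u1):
    p=b[row,u0:u1];d=np.diff(p);i=int(np.argmax(d));lo=p[:max(i-1,1)].mean();hi=p[i+1:i+4].max();h=(lo+hi)/2
    j=np.nonzero(p>h)[0][0];return u0+j-1+(h-p[j-1])/(p[j]-p[j-1])
for nm,rows,z in(('post',range(165,173),.301),('brk',range(195,204),.0807+.2)):
    ys=[]
    for r in rows:
        u=edge(r,143,156);q=Rk.inv().apply(onz(T,u,r,z)-MID);ys.append((round(u,1),*(q[:2]*1000).round(1)))
    print(nm,ys)
# right post and bracket, print blue channel for reading
print(b[195:214:2,228:260].astype(int))
# side columns: near bracket and post vertical profile
bs=S['color'][:,:,2].astype(int)
for u in(236,240,244): print('S brk',u,bs[138:184,u])
print(bs[138:152,268:286:4].T)
```

```text
post [(np.float64(149.4), np.float64(22.6), np.float64(134.6)), (np.float64(149.0), np.float64(19.9), np.float64(135.1)), (np.float64(148.8), np.float64(17.1), np.float64(135.5)), (np.float64(148.7), np.float64(14.5), np.float64(135.5)), (np.float64(148.6), np.float64(11.8), np.float64(135.4)), (np.float64(148.5), np.float64(9.1), np.float64(135.2)), (np.float64(148.5), np.float64(6.5), np.float64(135.2)), (np.float64(148.5), np.float64(3.8), np.float64(134.7))]
brk [(np.float64(149.0), np.float64(-54.5), np.float64(132.3)), (np.float64(148.7), np.float64(-57.2), np.float64(132.6)), (np.float64(148.6), np.float64(-59.8), np.float64(132.6)), (np.float64(148.5), np.float64(-62.5), np.float64(132.5)), (np.float64(148.5), np.float64(-65.2), np.float64(132.3)), (np.float64(148.5), np.float64(-67.8), np.float64(131.9)), (np.float64(148.5), np.float64(-70.5), np.float64(131.8)), (np.float64(148.4), np.float64(-73.1), np.float64(131.6)), (np.float64(148.5), np.float64(-75.8), np.float64(131.0))]
[[133 166 152 107  93  98 100 118 149 170 179 182 167 150 171 165 123  65
   78 137 163 104  43  
[... 1282 characters left out ...]
8 75 80 78 77 78 76 75 76 80 73 78
 74 78 78 79 75 73 78 76 78 72 78 79 74 77 73 72 61 54 56 57 53 57]
S brk 240 [77 81 78 81 86 81 77 78 79 79 78 84 85 79 79 76 78 78 77 75 78 78 78 77
 80 80 76 75 79 79 80 78 77 79 76 77 77 78 75 76 68 57 53 54 53 53]
S brk 244 [83 81 80 86 83 81 76 76 80 81 77 80 78 80 79 79 80 82 82 81 77 78 80 71
 74 76 72 74 73 74 72 73 68 75 74 75 73 71 72 75 62 51 48 55 48 48]
[[164 166 168 162 160 170 183 151 103  88  88  87  83  79]
 [ 76  77  79  78  75  83 125 136 108  80  75  75  77  77]
 [ 78  75  77  75  78  79 106 137 120  81  78  78  73  77]
 [ 81  75  74  74  74  75 102 142 126  86  76  76  74  78]
 [ 64  67  64  68  68  66  69  68  71  72  64  64  51  44]]
```

Emit:
{"api": "move_arm", "payload": {
  "plan": [0,0.5,8.5,0,0,0,10,8,-0.6,0,0,0,0,10,8,-0.6,0,0,0,0,10,4,-0.3,0,0,0,0,10,0,0,0,0,0,0,10,0,0,0,0,0,0,10]
}}

```text
time: 6.15
eef_pos: [0.5426, 0.1389, 0.2314]
tcp_rot: [0.734, 0.679, -0.0, -0.0]
contact_force: [0.4, -0.7, -3.2]
opening: 0.264
finger_force: 98.4
```

Emit:
{"api": "move_arm", "payload": {
  "plan": [2,-0.15,0,0,0,0,10,2,-0.15,0,0,0,0,10,2,-0.15,0,0,0,0,10]
}}

```text
time: 6.45
eef_pos: [0.548, 0.1386, 0.2314]
tcp_rot: [0.734, 0.68, -0.001, -0.001]
contact_force: [-0.2, 0.8, -5.8]
opening: 0.261
finger_force: 98.3
```

Emit:
{"api": "move_arm", "payload": {
  "plan": [2,-0.15,0,0,0,0,10,2,-0.15,0,0,0,0,10]
}}

```text
time: 6.65
eef_pos: [0.5524, 0.1382, 0.2313]
tcp_rot: [0.734, 0.679, -0.0, -0.0]
contact_force: [-0.2, 0.1, -5.9]
opening: 0.262
finger_force: 98.3
```

Emit:
{"api": "move_arm", "payload": {
  "plan": [2,-0.15,0,0,0,0,10,2,-0.15,0,0,0,0,10]
}}

```text
time: 6.85
eef_pos: [0.5563, 0.1379, 0.2313]
tcp_rot: [0.734, 0.679, -0.001, -0.0]
contact_force: [-1.6, -0.2, -7.0]
opening: 0.261
finger_force: 98.2
```

Emit:
{"api": "move_arm", "payload": {
  "plan": [2,-0.15,0,0,0,0,10,2,-0.15,0,0,0,0,10]
}}

```text
time: 7.05
eef_pos: [0.5603, 0.1376, 0.2313]
tcp_rot: [0.734, 0.679, -0.001, -0.0]
contact_force: [-1.7, -0.3, -6.0]
opening: 0.268
finger_force: 98.1
```

Emit:
{"api": "move_arm", "payload": {
  "plan": [2,-0.15,0,0,0,0,10,1,-0.1,0,0,0,0,10,0,0,0,0,0,0,10]
}}

```text
time: 7.35
eef_pos: [0.5633, 0.1374, 0.2312]
tcp_rot: [0.734, 0.679, -0.0, -0.001]
contact_force: [-2.1, 1.4, -8.4]
opening: 0.259
finger_force: 98.1
```

Emit:
{"api": "move_arm", "payload": {
  "plan": [1,-0.1,0,0,0,0,10,1,-0.1,0,0,0,0,10,1,-0.1,0,0,0,0,10]
}}

```text
time: 7.65
eef_pos: [0.5645, 0.1374, 0.2312]
tcp_rot: [0.735, 0.678, -0.002, -0.003]
contact_force: [-12.3, 0.3, -4.3]
opening: 0.262
finger_force: 98.9
```

Run:
```python
from h import *
overlay('c5.png',[('side',(222,302,115,200),5,(0,0)),('side',(235,300,60,105),5,(0,430)),('top',(140,180,155,210),6,(410,0)),('top',(225,275,155,220),6,(410,340))])
```

```text
t 7.65 pos [564.5 137.4 231.2] yaw(tool y) -4.6 z [-0.0066  0.0011 -1.    ] F [-12.3   0.3  -4.3] M [-0.01  1.43 -0.91] ff 98.9 op 22.4
```

View pics/c5.png

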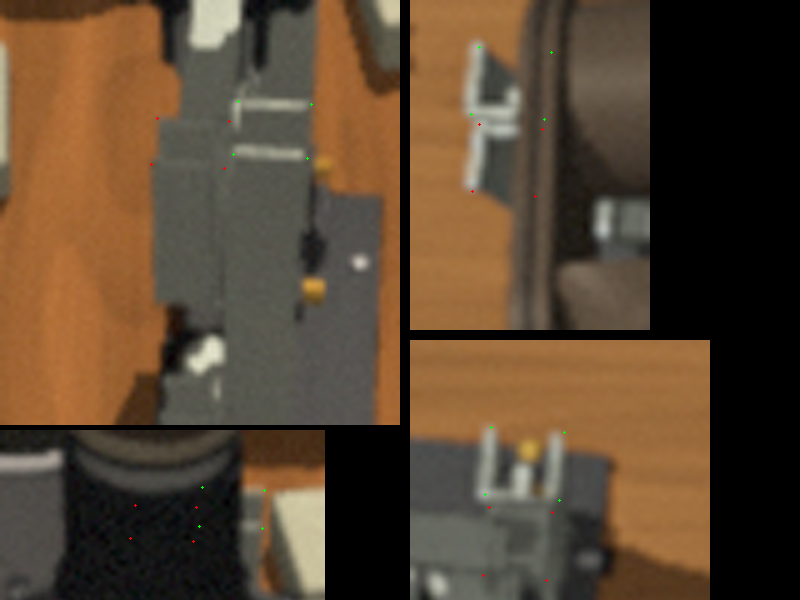

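Both brackets look flush. The right tab is centred behind its slot at about (522,480), between the post legs at 487 and 555. The side view shows the bracket against the post face at u≈225. I'll ease off the x push, trim the yaw and press down gradually.

Emit:
{"api": "move_arm", "payload": {
  "plan": [-0.7,0.05,0,0,0,-0.3,10,0,0,0,0,0,0,10]
}}

```text
time: 7.95
eef_pos: [0.5645, 0.1375, 0.2312]
tcp_rot: [0.736, 0.677, -0.001, -0.002]
contact_force: [-6.7, 1.1, -7.0]
opening: 0.258
finger_force: 98.5
```

Emit:
{"api": "move_arm", "payload": {
  "plan": [0,0,-1,0,0,0,10,0,0,-1,0,0,0,10]
}}

```text
time: 8.15
eef_pos: [0.5647, 0.1374, 0.2312]
tcp_rot: [0.736, 0.677, -0.001, -0.001]
contact_force: [-12.0, -0.3, 1.0]
opening: 0.263
finger_force: 99.6
```

Emit:
{"api": "move_arm", "payload": {
  "plan": [0,0,-1,0,0,0,10,0,0,-1,0,0,0,10]
}}

```text
time: 8.35
eef_pos: [0.5648, 0.1375, 0.2306]
tcp_rot: [0.736, 0.677, -0.001, -0.001]
contact_force: [-12.7, 0.1, 3.2]
opening: 0.261
finger_force: 99.9
```

Emit:
{"api": "move_arm", "payload": {
  "plan": [-1,0.1,-0.5,0,0,0,10,0,0,-0.5,0,0,0,10]
}}

```text
time: 8.55
eef_pos: [0.5649, 0.1375, 0.2294]
tcp_rot: [0.736, 0.677, 0.001, 0.0]
contact_force: [-8.3, 0.8, 0.7]
opening: 0.264
finger_force: 99.6
```

Emit:
{"api": "move_arm", "payload": {
  "plan": [0,0,-1,0,0,0,10,0,0,-1,0,0,0,10]
}}

```text
time: 8.75
eef_pos: [0.5648, 0.1376, 0.228]
tcp_rot: [0.736, 0.677, 0.001, -0.0]
contact_force: [-9.9, 0.8, 5.0]
opening: 0.266
finger_force: 100.2
```

Run:
```python
from h import *
st()
```

```text
t 8.75 pos [564.8 137.6 228. ] yaw(tool y) -4.81 z [ 8.e-04  7.e-04 -1.e+00] F [-9.9  0.8  5. ] M [-0.1   1.2  -0.49] ff 100.2 op 22.7
```

Emit:
{"api": "move_arm", "payload": {
  "plan": [-0.5,0,-1,0,0,-0.2,10,0,0,-1,0,0,0,10]
}}

```text
time: 8.95
eef_pos: [0.565, 0.1376, 0.2278]
tcp_rot: [0.737, 0.676, 0.001, 0.001]
contact_force: [-11.1, -0.2, 8.8]
opening: 0.261
finger_force: 100.8
```

Emit:
{"api": "move_arm", "payload": {
  "plan": [0,0,-1,0,0,0,10,0,0,-1,0,0,0,10]
}}

```text
time: 9.15
eef_pos: [0.565, 0.1378, 0.2264]
tcp_rot: [0.737, 0.676, 0.001, 0.001]
contact_force: [-10.4, 0.8, 5.4]
opening: 0.262
finger_force: 100.2
```

Emit:
{"api": "move_arm", "payload": {
  "plan": [0,0,-1,0,0,0,10,0,0,-1,0,0,0,10]
}}

```text
time: 9.35
eef_pos: [0.5641, 0.1377, 0.2212]
tcp_rot: [0.737, 0.676, 0.0, -0.0]
contact_force: [-5.3, 0.7, -3.8]
opening: 0.264
finger_force: 99.0
```

Emit:
{"api": "move_arm", "payload": {
  "plan": [0,0,-1.5,0,0,0,10,0,0,-1.5,0,0,0,10,0,0,-1,0,0,0,10]
}}

```text
time: 9.65
eef_pos: [0.5648, 0.1374, 0.2162]
tcp_rot: [0.737, 0.676, 0.001, 0.0]
contact_force: [-5.7, 1.6, -0.8]
opening: 0.263
finger_force: 99.4
```

Emit:
{"api": "move_arm", "payload": {
  "plan": [0,0,-1.5,0,0,0,10,0,0,-1.5,0,0,0,10]
}}

```text
time: 9.85
eef_pos: [0.5648, 0.1373, 0.2135]
tcp_rot: [0.737, 0.676, 0.001, 0.0]
contact_force: [-5.8, 0.3, -0.4]
opening: 0.26
finger_force: 99.5
```

Emit:
{"api": "move_arm", "payload": {
  "plan": [0,0,-1,0,0,0,10,0,0,-1,0,0,0,10]
}}

```text
time: 10.05
eef_pos: [0.5648, 0.1373, 0.2114]
tcp_rot: [0.737, 0.676, 0.001, 0.0]
contact_force: [-6.1, 1.0, -0.6]
opening: 0.259
finger_force: 99.5
```

Emit:
{"api": "move_arm", "payload": {
  "plan": [0,0,-1,0,0,0,10,0,0,-1,0,0,0,10]
}}

```text
time: 10.25
eef_pos: [0.5649, 0.1373, 0.21]
tcp_rot: [0.737, 0.676, 0.001, 0.001]
contact_force: [-9.0, 0.6, 4.5]
opening: 0.262
finger_force: 100.1
```

Emit:
{"api": "move_arm", "payload": {
  "plan": [0,0,-1,0,0,0,10,0,0,-0.5,0,0,0,10]
}}

```text
time: 10.45
eef_pos: [0.5649, 0.1373, 0.21]
tcp_rot: [0.737, 0.676, 0.001, 0.001]
contact_force: [-10.4, -0.6, 7.6]
opening: 0.263
finger_force: 100.5
```

Emit:
{"api": "move_arm", "payload": {
  "plan": [0,0,-1,0,0,0,10,0,0,-0.5,0,0,0,10]
}}

```text
time: 10.65
eef_pos: [0.565, 0.1373, 0.2099]
tcp_rot: [0.737, 0.676, 0.001, 0.001]
contact_force: [-14.0, -0.6, 11.0]
opening: 0.264
finger_force: 101.2
```

Run:
```python
from h import *
s=overlay('c6.png',[('side',(222,302,115,200),5,(0,0)),('side',(235,300,60,105),5,(0,430)),('top',(140,180,155,210),6,(410,0)),('top',(225,275,155,220),6,(410,340))])
m=R.from_quat(s['tcp_rot']).as_matrix();print('rail tilt rad (z of rail axis)',(-m[2,0]).round(4))
```

```text
t 10.65 pos [565.  137.3 209.9] yaw(tool y) -4.93 z [ 2.2e-03 -3.0e-04 -1.0e+00] F [-14.   -0.6  11. ] M [-0.22  1.68 -0.29] ff 101.2 op 22.5
rail tilt rad (z of rail axis) 0.0001
```

View pics/c6.png

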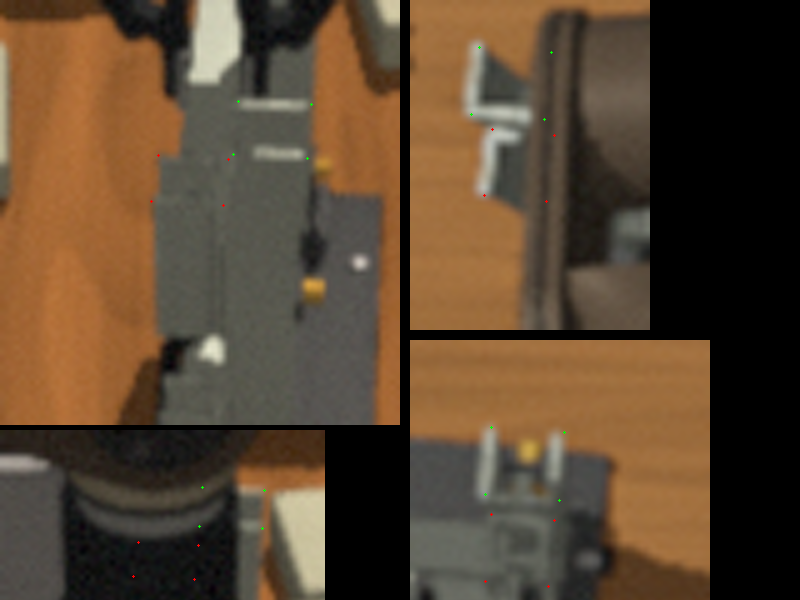

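The rail sits at the stop, level and flush, with the bracket against the post face at u≈225 and the tab hidden down behind the plate. I'll ease off the pressure, open and retreat upward.

Emit:
{"api": "move_arm", "payload": {
  "plan": [-1,0,1.5,0,0,0,10,-0.5,0,1,0,0,0,10,0,0,0,0,0,0,10]
}}

```text
time: 11.05
eef_pos: [0.5649, 0.1373, 0.2099]
tcp_rot: [0.737, 0.676, 0.003, 0.002]
contact_force: [-1.6, 0.3, 3.9]
opening: 0.261
finger_force: 100.1
```

Emit:
{"api": "move_arm", "payload": {
  "plan": [0,0,0,0,0,0,30,0,0,0,0,0,0,40,0,0,0,0,0,0,46,0,0,0,0,0,0,46,0,0,0,0,0,0,46]
}}

```text
time: 11.55
eef_pos: [0.5629, 0.1372, 0.2071]
tcp_rot: [0.737, 0.676, -0.0, 0.0]
contact_force: [-0.1, 0.3, 0.4]
opening: 0.535
finger_force: 0.0
```

Emit:
{"api": "move_arm", "payload": {
  "plan": [0,0,5,0,0,0,46,0,0,10,0,0,0,46,0,0,20,0,0,0,46,0,0,30,0,0,0,46,0,0,30,0,0,0,46,0,0,30,0,0,0,46,-30,0,10,0,0,0,46,-40,0,0,0,0,0,46,-40,0,0,0,0,0,46,-40,0,0,0,0,0,46,0,0,0,0,0,0,46]
}}

```text
time: 12.65
eef_pos: [0.4097, 0.1376, 0.3436]
tcp_rot: [0.736, 0.677, 0.001, 0.001]
contact_force: [0.5, 0.0, -0.2]
opening: 0.541
finger_force: 0.0
```

Run:
```python
from h import *
st()
T=shot('top');S=shot('side')
Rk=R.from_euler('z',-4.6,degrees=True);mid=np.array([.565,.1373,.2263])
o=np.zeros((600,800,3),np.uint8)
for c,(u0,u1,v0,v1),k,(X,Y) in((S,(222,302,60,200),4.2,(0,0)),(T,(135,270,150,215),3.3,(345,0))):
    im=cv2.resize(c['color'][v0:v1,u0:u1,::-1],None,fx=k,fy=k,interpolation=cv2.INTER_CUBIC)
    for sy in(-1,1):
        for x in(-.017,.013):
            for w in(-.014,.014):
                u,v=proj(c,mid+Rk.apply([x,sy*.115+w,.043]));cv2.circle(im,(int((u-u0+.5)*k),int((v-v0+.5)*k)),1,(0,0,255),-1)
    o[Y:Y+im.shape[0],X:X+im.shape[1]]=im
cv2.imwrite('pics/c7.png',o)
```

```text
t 12.65 pos [409.7 137.6 343.6] yaw(tool y) -4.84 z [ 2.e-03  4.e-04 -1.e+00] F [ 0.5  0.  -0.2] M [ 0.   -0.01 -0.03] ff 0.0 op 46.2
```

View pics/c7.png

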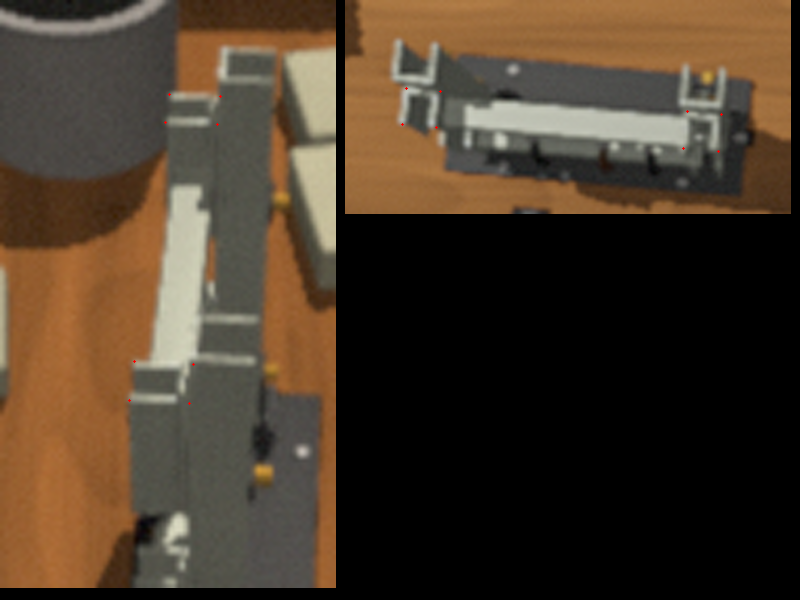

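The rail hangs level and flush. Both bracket tops match the predicted home corners in side and top view, and the 21 mm of travel matches full home. I'm handing the job in.

```bash
python3 -c "
from plant import order
print(order.sign_off())"
```

```text
the job is handed in; nothing more can be done
None
```

The rail is hung in the top two slots of both posts, pushed past its catches to the hard stop, level and released; the job is handed in, and sign-off returned no verdict.

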